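Click the pantry stock counter to its orange tooth

TASK

The jars are running low: set the blue stock counter to its orange tooth. With a fingertip, gently flick the top edge of its thumbwheel away from the robot, click by click, letting it come to rest on the click just before the orange one as well, until the orange tooth stands straight up between the black pointer marks; never run past it and do not turn the wheel round the other way. Pick nothing up, and leave the green counter, the jars, the tin and the mug as they are.

Things in the scene. Friction and masses are not known exactly. Their poses are not given: they have to be found in the camera images.
- blue_counter: Blue stock counter, the one to set. Fixed; base plate 130 x 76 x 18 mm. Origin: centre of its underside. Own x points away from the robot's side (yaw within 0.4 rad), y along the axle (65 mm up), z up. Two cheeks 10 mm thick, outer faces at y = +-28 mm, up to 85 mm high, with black pointer marks on top at x = 0 (to 89 mm), hold the wheel.
- blue_axle (a point): Centre of the blue counter's thumbwheel, 65 mm above the shelf; axes as the counter's. Grey hub of 29 mm radius with six straight paddle teeth 60 degrees apart, each 7 mm thick, 30 mm wide along y, tips at 45 mm radius; five white, one orange. The orange one may start out of sight low in the housing; it comes up on the robot's side.
- blue_top (a point): Fixed point between the pointer marks, 110 mm above the shelf: tip of the tooth that stands straight up at every click. The next tooth on the robot's side leans 60 degrees, its tip about 39 mm nearer the robot and 20 to 25 mm lower.
- blue_wheel (a joint): Angle of the blue wheel (rad): 0 with the orange tooth upright at the marks, growing as the wheel's top moves along the counter's +x. Starts at rest 2 to 4 clicks short (about -2.09, -3.14 or -4.19). A click is 1.047 rad; a spring pawl pulls the wheel to the nearest click, so past half a click it goes on to the next by itself and stays. Turning takes about 1 to 3 N at a tooth tip.
- green_counter: The green stock counter, the same make as the blue one but with a green base and cheeks and its own orange tooth; leave it alone. Fixed; base plate 130 x 76 x 18 mm. Origin: centre of its underside. Own x points away from the robot's side (yaw within 0.4 rad), y along the axle (65 mm up), z up.
- green_tooth (a point): Tip of the orange tooth on the green counter's wheel, 45 mm from its axle; it must stay where it is.
- spice_jar: Bystander, loose: small amber glass spice jar with steel cap, 44 mm across, 85 mm high; origin at the centre of its underside.
- coffee_tin: Bystander, loose: brown-red coffee tin with bare metal top, 96 mm across, 125 mm high; origin at the centre of its underside.
- jar_low: Bystander, loose: low clear glass jar with steel lid, 72 mm across, 95 mm high; origin at the centre of its underside.
- jar_tall: Bystander, loose: tall clear glass jar with steel lid, 80 mm across, 165 mm high; origin at the centre of its underside.
- jar_brass: Bystander, loose: green glass jar with brass lid, 70 mm across, 130 mm high; origin at the centre of its underside.
- mug: Bystander, loose: blue mug, 80 mm across plus handle, 90 mm high; origin at the centre of its underside.

How it is judged (in metres and radians):
On the way:
1. the blue wheel settles at the click just before the orange tooth (value of joint blue_wheel between -1.22 and -0.87 rad), for 0.1 s.
At the end, for the whole second after the job is handed in: The blue wheel rests with its orange tooth upright at the pointer marks (within 0.12 rad), the green wheel's orange tooth is within 12 mm of where it started, and each jar, the tin and the mug within 20 mm of where it stood (value of joint blue_wheel between -0.12 and 0.12 rad and velocity of joint blue_wheel between -0.05 and 0.05 rad/s and distance of green_tooth from where it was at the start of the episode below 0.012 m and distance of each of spice_jar, coffee_tin, jar_low, jar_tall, jar_brass, mug from where it was at the start of the episode below 0.02 m); the robot touches nothing.
It fails at once if the blue wheel is run past the orange tooth by more than half a click (value of joint blue_wheel above 0.55 rad).
It fails at once if the blue wheel is turned the wrong way round, beyond the farthest start (value of joint blue_wheel below -4.8 rad).
It fails at once if the blue wheel is pushed harder than 25 N (contact force between the fingers and blue_wheel above 25 N).
It fails at once if the green counter's wheel is turned (distance of green_tooth from where it was at the start of the episode above 0.015 m).
It fails at once if a jar, the tin or the mug is pushed away or picked up (distance of any of spice_jar, coffee_tin, jar_low, jar_tall, jar_brass, mug from where it was at the start of the episode above 0.03 m).
It also fails if it takes over 48 s, if anything falls off the work surface, if the arm or the gripper's body presses on something with over 40 N, if the wrist force passes 120 N, or if a joint passes its speed limit or range.

ROBOT

A 6-joint arm with a two-finger parallel gripper is mounted at the origin on the work surface. World frame = base frame: x ahead of the robot, y to its left, z up, the work surface at z = 0. Lengths are in mm, angles in rad, forces in N, time in s.
With the tool pointing down it reaches from about 225 to 875 mm from the base axis. Payload 3.4 kg.
Tool frame: the origin (TCP) lies at the very end of the fingers, on their centre line; the grasp point (between the pads) lies 19 mm behind it; z points along the fingers, y is the line along which they close (so a half turn about z gives the same grasp; the last joint's range is limited). The gripper opens to 85 mm and grips with 20 to 120 N. Pads are 22 mm wide; open, the fingers measure 114 mm over their backs; the gripper's body (76 mm by 85 mm) begins 54 mm behind the grasp point. The pads swing forward as they close: fully open they stand 13 mm farther back than shut.
Start: joints at [1.149, 0.276, 1.505, -0, 1.361, -0.121], TCP at [170.38, 549.212, 231.328] pointing down, gripper open.
Joint ranges: [-2.89, 2.89], [-0.75, 2.08], [0.22, 2.7], [-1.18, 4.32], [0.11, 2.71], [-2.7, 2.7]. Speed limits (rad/s): [2.57, 2.57, 3.14, 3.14, 3.14, 3.14].

INTERFACE

Orientations are given as a 3x3 rotation matrix whose columns are the frame's x, y, z axes.
In Python, from station import read_state, eyes, sign_off gives the robot as it stands.
- The arm moves only by the tool jog_arm, never from a script. Its argument "increments" is a list of rows, each an object with "dp": the shift along the tool's x, y, z in m, a list of three; "roll": the turn about the tool's z in degrees. In form: [{"dp": [dx, dy, dz], "roll": roll}, ...]. A call has 1 to 12 rows; each row shifts and turns the commanded pose from where the row before left it, along the tool's axes as they then stand; what a row does not reach is not made up. A row lasts 1/12 s, in which the tool goes at most 41.7 mm and 7.16 degrees, less where a joint would pass 70% of its speed; a pose out of reach is approached as far as the arm can. A call is refused whole if a number of a shift passes 0.0417 or a number of a turn 7.16, either way. A call with a gripper value outside its range is refused whole. "hand" is the finger opening in m, from 0 to 0.0854, set as the call begins (left out, the last holds). The fingers move at their own pace and stop on an object; "grip_force" is the grip in N (left out, the last holds). Time passes only in rows, so rows that do not move let the fingers close. It gives the time, the measured TCP pose, the force, the opening and the grip force at its end, in the units of the state.
- read_state(): the state, without advancing time (a new reading comes with each control period).
- eyes.grab_frame(name): name is "scene" or "top"; returns a dict with "pixels" (384x512x3 uint8, red, green, blue), "fovy" (degrees; the focal length in pixels is half the picture's height over the tangent of half this angle, whatever the lens; pixels are square), "cx", "cy" (the principal point, pixels), "view" (4x4, takes a point from world to camera coordinates). Camera axes: x right, y up, looking along -z (the intrinsics and any distortion apply to the point x, -y, -z); pixel columns grow to the right and rows downward; lengths in mm; the calibration is good to about 2 mm. A picture is of the moment at which its call begins. There is no depth.
- sign_off(): hands the job in; it is judged then, once.
The state is a dict: "clock": time; "q": joint angles; "qvel": joint speeds; "tau": joint torques, N m; "ee_pos": TCP position; "orientation": TCP orientation; "force": force on the tool from outside, world axes, zero at the start; "wrist_torque": the same for the moment, N m; "width": finger opening in mm; "gripper_force": force on a finger pad.
Only numpy, scipy, OpenCV 4.12 (cv2) and the standard library are available. Lean on these libraries where they do the work, as an engineer would, in place of code of your own. Each camera call takes 0.05 s, during which the arm holds its last target. There are 200 camera calls.

## Working session

There is one attempt and no reset: what is moved stays moved. The work goes in short steps, Python scripts to look and compute and a tool call to move; the robot and the scene stay as the last step left them, time stands still between calls to the robot, and variables do not carry over. Pictures are saved under pics/ and viewed, at most 10 in all, crops included, and the job is handed in when it is done.

Besides the shell and the picture viewer there is one more tool, called after "Call:" as name(argument=value, ...), one argument or row to a line, values as JSON. jog_arm: Moves the arm, as the interface text tells. Its arguments: {"type":"object","properties":{"increments":{"type":"array","items":{"type":"object","properties":{"dp":{"type":"array","items":{"type":"number"}},"roll":{"type":"number"}}}},"hand":{"type":"number"},"grip_force":{"type":"number"}},"required":["increments"]}

```bash
mkdir -p pics
cat > h.py <<'E'
import numpy as np, cv2
from station import read_state, eyes, sign_off
def grab(n,f):
    d=eyes.grab_frame(n); cv2.imwrite(f'pics/{f}.png',cv2.cvtColor(d['pixels'],cv2.COLOR_RGB2BGR)); return d
def ray(d,u,v):
    f=d['pixels'].shape[0]/2/np.tan(np.radians(d['fovy'])/2); V=np.array(d['view'])
    R,t=V[:3,:3],V[:3,3]; c=np.array([(u-d['cx'])/f,-(v-d['cy'])/f,-1]); return -R.T@t, R.T@c
def onz(d,u,v,z):
    o,r=ray(d,u,v); return o+r*(z-o[2])/r[2]
def proj(d,p):
    f=d['pixels'].shape[0]/2/np.tan(np.radians(d['fovy'])/2); V=np.array(d['view'])
    c=V[:3,:3]@np.array(p)+V[:3,3]; return np.array([d['cx']+f*c[0]/-c[2], d['cy']-f*c[1]/-c[2]])
E
python3 - <<'E'
from h import *
s=read_state(); print(s)
for n in('scene','top'):
    d=grab(n,n+'0'); print(n,[k for k in d],d['fovy'],d['cx'],d['cy'],np.round(ray(d,256,192)[0]), {k:d[k] for k in d if k not in('pixels','view')})
a=cv2.imread('pics/scene0.png');b=cv2.imread('pics/top0.png')
E
```

```text
{'clock': 0.0, 'q': array([ 1.14905319e+00,  2.76628445e-01,  1.50614658e+00,  1.81081066e-05,
        1.36070649e+00, -1.21007826e-01]), 'qvel': array([-0.0029424 ,  0.00025425,  0.00020456,  0.00099902,  0.00103809,
        0.00150569]), 'tau': array([ 1.78899205e-03, -4.16791105e+01, -2.45802355e+01,  6.35840274e-05,
        1.09407454e-02,  8.99209539e-06]), 'ee_pos': array([170.11101659, 548.70157506, 230.4152876 ]), 'orientation': array([[-9.55117712e-01,  2.96225476e-01, -7.89366396e-04],
       [ 2.96226426e-01,  9.55116202e-01, -1.71610381e-03],
       [ 2.45582965e-04, -1.87291233e-03, -9.99998216e-01]]), 'force': array([-0.37891031,  0.42570868, -0.97620105]), 'wrist_torque': array([ 0.03847372, -0.02469766,  0.03299468]), 'gripper_force': 0.0, 'width': 85.55640584436783}
scene ['pixels', 'fovy', 'cx', 'cy', 'view'] 55.305913269388796 255.47961278180404 185.95144229054023 [1119.  368.  978.] {'fovy': 55.305913269388796, 'cx': 255.47961278180404, 'cy': 185.95144229054023}
top ['pixels', 'fovy', 'cx', 'cy', 'view'] 52.00220811970588 255.39378246897027 195.18973023689563 [ 542.   -7. 1010.] {'fovy': 52.00220811970588, 'cx': 255.39378246897027, 'cy': 195.18973023689563}
```

View pics/scene0.png

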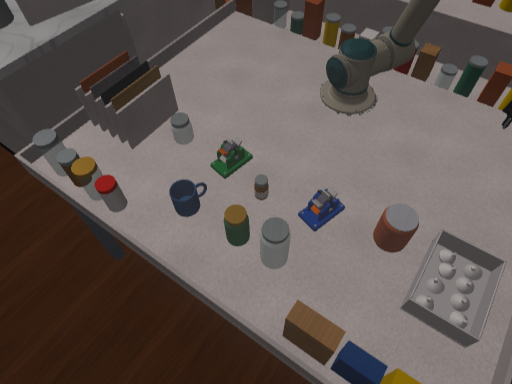

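View pics/top0.png

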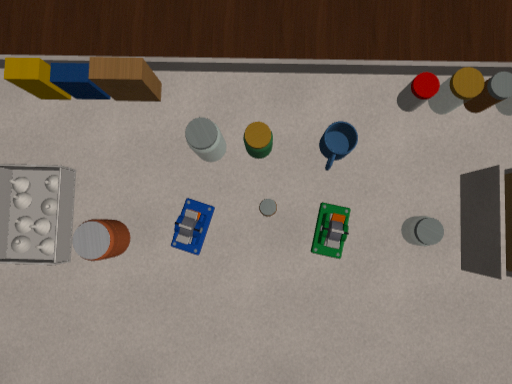

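Both views show the blue counter (top: ~(193,227); scene: ~(321,208)). Orange lies on its far side. Next I'll measure its pose and zoom in.

```bash
cat > m.py <<'E'
from h import *
d=eyes.grab_frame('top'); e=eyes.grab_frame('scene')
hsv=cv2.cvtColor(d['pixels'],cv2.COLOR_RGB2HSV)
m=cv2.inRange(hsv,(105,120,60),(128,255,255)); m[:180]=0;m[270:]=0;m[:,:160]=0;m[:,230:]=0
p=cv2.findNonZero(m); r=cv2.minAreaRect(p); c=cv2.boxPoints(r)
# base-plate corners on z=18
w=np.array([onz(d,u,v,18) for u,v in c])
print(c.round(1).tolist(),w.round(1).tolist(),'centre',w.mean(0).round(1))
L=[np.linalg.norm(w[i]-w[i-1]) for i in range(4)]; print(np.round(L,1))
i=int(np.argmax(L)); a=w[i]-w[i-1]; a*=np.sign(a[0]); print('yaw',np.arctan2(a[1],a[0]))
C=w.mean(0)
for z in(0,18,65,110): print(z,proj(d,[C[0],C[1],z]).round(1),proj(e,[C[0],C[1],z]).round(1))
A=cv2.cvtColor(d['pixels'],cv2.COLOR_RGB2BGR)[190:262,160:232]; B=cv2.cvtColor(e['pixels'],cv2.COLOR_RGB2BGR)[175:235,290:350]
k=lambda x:cv2.resize(x,(390,390),interpolation=cv2.INTER_CUBIC)
cv2.imwrite('pics/zoom0.png',np.hstack([k(A),k(B)]))
E
python3 m.py
```

```text
[[168.1999969482422, 244.39999389648438], [184.10000610351562, 196.6999969482422], [214.39999389648438, 206.8000030517578], [198.5, 254.5]] [[481.4, 238.9, 18.0], [602.8, 203.5, 18.0], [579.2, 125.4, 18.0], [458.4, 161.3, 18.0]] centre [530.5 182.3  18. ]
[ 81.  126.5  81.6 126. ]
yaw -0.28377405074685086
0 [192.6 225.5] [321.5 212.2]
18 [191.3 225.5] [322.2 209.1]
65 [187.6 225.6] [324.3 200.8]
110 [183.6 225.8] [326.5 192.2]
```

View pics/zoom0.png

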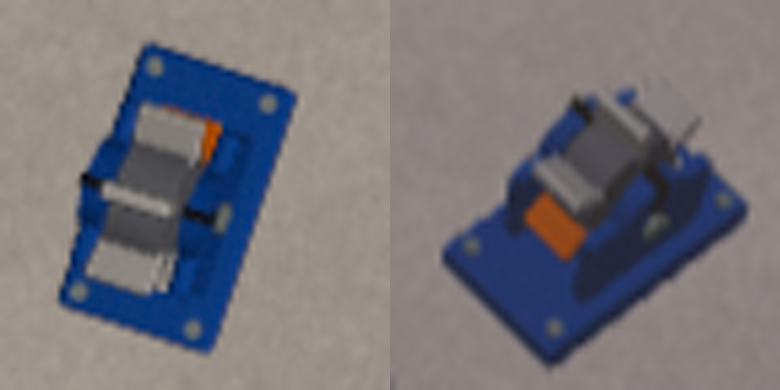

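The top tooth is white, with white at +60° and orange at +120° on the far side. So the wheel is at -4.19 and needs 4 clicks. The zoom also gives cleaner base corners, which I'll use to refine the pose and get the move in tool axes.

```bash
cat > t.py <<'E'
from h import *
d=eyes.grab_frame('top')
c=np.array([(148,42),(298,95),(208,352),(58,300)])/390*72-.5+.09+[160,190]
w=np.array([onz(d,u,v,18) for u,v in c]); print(w.round(1).tolist())
C=w.mean(0); a=w[0]+w[1]-w[2]-w[3]; b=w[0]+w[3]-w[1]-w[2]
print('len',np.linalg.norm(a)/2,np.linalg.norm(b)/2,'C',C,'yaw',np.arctan2(a[1],a[0]),np.arctan2(-b[0],b[1]))
print('marks',onz(d,*(np.array([148.5,197])/390*72-.41+[160,190]),89))
s=read_state(); R=s['orientation']
y=np.arctan2(a[1],a[0]); print('tool -x yaw',np.arctan2(-R[1,0],-R[0,0]))
for X in(-60,-40,20):
    t=np.array([C[0]+X*np.cos(y),C[1]+X*np.sin(y),200]); print(X,t, 'dp tool',R.T@(t-s['ee_pos']))
E
python3 t.py
```

```text
[[601.4, 196.3, 18.0], [578.4, 124.9, 18.0], [458.2, 162.6, 18.0], [480.1, 233.6, 18.0]]
len 126.45010701126333 74.64126505900539 C [529.51804305 179.32265302  18.        ] yaw -0.30100967623959496 -0.30526697199109876
marks [529.94383049 178.79329526  89.        ]
tool -x yaw -0.30077519063104385
-60 [472.21578571 197.1117312  200.        ] dp tool [-392.62316576 -246.60585913   31.056046  ]
-40 [491.31653815 191.18203847 200.        ] dp tool [-412.62316512 -246.61055053   31.05407014]
20 [548.6187955  173.39296029 200.        ] dp tool [-472.62316317 -246.6246247    31.04814257]
```

Call:
jog_arm(
  increments=[
    {"dp": [0,0,0]},
  ],
  hand=0,
  grip_force=20,
)

```text
invalid input at $.increments[0]: expected keys dp, roll
```

Call:
jog_arm(
  increments=[
    {"dp": [-0.0164,-0.0103,0],"roll": 0},
    {"dp": [-0.0164,-0.0103,0],"roll": 0},
    {"dp": [-0.0164,-0.0103,0],"roll": 0},
    {"dp": [-0.0164,-0.0103,0],"roll": 0},
    {"dp": [-0.0164,-0.0103,0],"roll": 0},
    {"dp": [-0.0164,-0.0103,0],"roll": 0},
    {"dp": [-0.0164,-0.0103,0],"roll": 0},
    {"dp": [-0.0164,-0.0103,0],"roll": 0},
    {"dp": [-0.0164,-0.0103,0],"roll": 0},
    {"dp": [-0.0164,-0.0103,0],"roll": 0},
    {"dp": [-0.0164,-0.0103,0],"roll": 0},
    {"dp": [-0.0164,-0.0103,0],"roll": 0},
  ],
  hand=0,
  grip_force=20,
)

```text
clock: 1.25
ee_pos: [322.2, 372.0, 231.3]
orientation: [[-0.955, 0.296, 0.0], [0.296, 0.955, 0.0], [-0.0, 0.0, -1.0]]
force: [0.4, 0.9, -0.6]
width: 0.1
gripper_force: 0.0
```

Call:
jog_arm(
  increments=[
    {"dp": [-0.0164,-0.0103,0],"roll": 0},
    {"dp": [-0.0164,-0.0103,0],"roll": 0},
    {"dp": [-0.0164,-0.0103,0],"roll": 0},
    {"dp": [-0.0164,-0.0103,0],"roll": 0},
    {"dp": [-0.0164,-0.0103,0],"roll": 0},
    {"dp": [-0.0164,-0.0103,0],"roll": 0},
    {"dp": [-0.0164,-0.0103,0],"roll": 0},
    {"dp": [-0.0164,-0.0103,0],"roll": 0},
    {"dp": [-0.0164,-0.0103,0],"roll": 0},
    {"dp": [-0.0164,-0.0103,0],"roll": 0},
    {"dp": [-0.0164,-0.0103,0],"roll": 0},
    {"dp": [0,0,0],"roll": 0},
  ],
)

```text
clock: 2.25
ee_pos: [462.7, 208.9, 231.2]
orientation: [[-0.954, 0.299, 0.002], [0.299, 0.954, -0.002], [-0.002, -0.001, -1.0]]
force: [-0.9, -0.8, 0.1]
width: 0.2
gripper_force: 0.0
```

```bash
cat > loc.py <<'E'
from h import *
C=np.array([529.7,179.2]); y=-.302
s=read_state(); R=s['orientation']; p=s['ee_pos'][:2]-C
print('t',s['clock'],'local x,y',p@[np.cos(y),np.sin(y)],p@[-np.sin(y),np.cos(y)],'z',s['ee_pos'][2],'yaw',np.arctan2(-R[1,0],-R[0,0]),'F',s['force'],s['width'])
E
python3 loc.py
```

```text
t 2.25 local x,y -72.80304195363969 8.465273752630745 z 231.15743246783163 yaw -0.30351763797748604 F [-0.86751225 -0.78945055  0.13406402] 0.209933116254562
```

Call:
jog_arm(
  increments=[
    {"dp": [-0.01,-0.002,0.02],"roll": 0},
    {"dp": [-0.01,-0.002,0.02],"roll": 0},
    {"dp": [-0.01,-0.002,0.02],"roll": 0},
    {"dp": [-0.011,-0.002,0.02],"roll": 0},
    {"dp": [0,0,0.02],"roll": 0},
    {"dp": [0,0,0.015],"roll": 0},
    {"dp": [0,0,0.01],"roll": 0},
    {"dp": [0,0,0.006],"roll": 0},
    {"dp": [0,0,0],"roll": 0},
    {"dp": [0,0,0],"roll": 0},
    {"dp": [0,0,0],"roll": 0},
  ],
)

```text
clock: 3.17
ee_pos: [497.9, 191.8, 101.3]
orientation: [[-0.955, 0.296, 0.002], [0.296, 0.955, 0.001], [-0.002, 0.001, -1.0]]
force: [-0.0, -1.0, -0.0]
width: -0.0
gripper_force: 0.0
```

```bash
python3 loc.py
```

```text
t 3.1667 local x,y -34.07543553470954 2.5810615518081335 z 101.31231784099651 yaw -0.30052898567303854 F [-0.01587552 -0.97715275 -0.04443565] -0.042845366457385035
```

Call:
jog_arm(
  increments=[
    {"dp": [-0.003,-0.0005,0],"roll": 0},
    {"dp": [-0.003,-0.0005,0],"roll": 0},
    {"dp": [-0.003,-0.0005,0],"roll": 0},
    {"dp": [-0.003,-0.0005,0],"roll": 0},
    {"dp": [-0.003,0,0],"roll": 0},
    {"dp": [-0.003,0,0],"roll": 0},
    {"dp": [-0.003,0,0],"roll": 0},
    {"dp": [-0.003,0,0],"roll": 0},
    {"dp": [-0.003,0,0],"roll": 0},
    {"dp": [-0.003,0,0],"roll": 0},
    {"dp": [-0.003,0,0],"roll": 0},
    {"dp": [-0.003,0,0],"roll": 0},
  ],
)

```text
clock: 4.17
ee_pos: [531.0, 178.6, 99.9]
orientation: [[-0.955, 0.296, -0.001], [0.296, 0.955, -0.0], [0.001, -0.0, -1.0]]
force: [-1.4, 1.1, -0.9]
width: 0.4
gripper_force: 0.6
```

Call:
jog_arm(
  increments=[
    {"dp": [-0.003,0,0],"roll": 0},
    {"dp": [-0.003,0,0],"roll": 0},
    {"dp": [0,0,0],"roll": 0},
  ],
)

```text
clock: 4.42
ee_pos: [538.4, 176.8, 100.6]
orientation: [[-0.955, 0.296, 0.003], [0.296, 0.955, -0.0], [-0.002, 0.001, -1.0]]
force: [0.5, -0.4, -0.2]
width: -0.0
gripper_force: 0.0
```

```bash
python3 loc.py
```

```text
t 4.4167 local x,y 9.076081788942417 0.27918271515634974 z 100.56529618364583 yaw -0.30097954160390167 F [ 0.47914859 -0.36992519 -0.21215239] -0.030680422062387958
```

Call:
jog_arm(
  increments=[
    {"dp": [0,0,-0.015],"roll": 0},
    {"dp": [0,0,-0.02],"roll": 0},
    {"dp": [0,0,-0.02],"roll": 0},
    {"dp": [0.02,0,-0.01],"roll": 0},
    {"dp": [0.02,0,-0.005],"roll": 0},
    {"dp": [0.02,0,0],"roll": 0},
    {"dp": [0.02,0,0],"roll": 0},
    {"dp": [0.02,0,0],"roll": 0},
    {"dp": [0.02,0,0],"roll": 0},
    {"dp": [0,0,0],"roll": 0},
  ],
)

```text
clock: 5.25
ee_pos: [418.7, 213.0, 170.5]
orientation: [[-0.956, 0.295, -0.002], [0.295, 0.956, 0.0], [0.002, -0.0, -1.0]]
force: [0.2, 0.1, 0.1]
width: 0.0
gripper_force: 0.0
```

```bash
cat > z.py <<'E'
from h import *
import sys
d=eyes.grab_frame('top'); e=eyes.grab_frame('scene')
A=cv2.cvtColor(d['pixels'],cv2.COLOR_RGB2BGR)[190:262,160:232]; B=cv2.cvtColor(e['pixels'],cv2.COLOR_RGB2BGR)[175:235,290:350]
k=lambda x:cv2.resize(x,(390,390),interpolation=cv2.INTER_CUBIC)
cv2.imwrite(f'pics/{sys.argv[1]}.png',np.hstack([k(A),k(B)]))
for n,I,o in(('top',A,(160,190)),('scene',B,(290,175))):
    m=cv2.inRange(cv2.cvtColor(I,cv2.COLOR_BGR2HSV),(5,150,90),(20,255,255)); q=cv2.findNonZero(m)
    print(n,0 if q is None else (len(q),q.reshape(-1,2).mean(0)+o))
E
python3 loc.py; python3 z.py z1
```

```text
t 5.25 local x,y -116.02971008599874 -0.7460309972226857 z 170.53265881164035 yaw -0.2992022142357774 F [0.17676438 0.06874677 0.13432108] 0.030331189148695162
top 0
scene 0
```

View pics/z1.png

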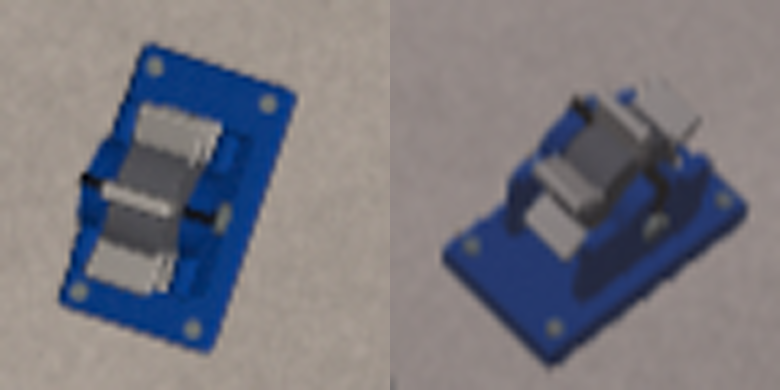

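Exactly one click: the wheel rests upright and the orange tooth has gone underneath (-3.14). I'll repeat the same stroke.

Call:
jog_arm(
  increments=[
    {"dp": [-0.02,0,0],"roll": 0},
    {"dp": [-0.02,0,0],"roll": 0},
    {"dp": [-0.02,0,0],"roll": 0},
    {"dp": [-0.022,0,0.01],"roll": 0},
    {"dp": [0,0,0.02],"roll": 0},
    {"dp": [0,0,0.02],"roll": 0},
    {"dp": [0,0,0.015],"roll": 0},
    {"dp": [0,0,0.005],"roll": 0},
    {"dp": [0,0,0],"roll": 0},
    {"dp": [0,0,0],"roll": 0},
  ],
)

```text
clock: 6.18
ee_pos: [501.7, 188.2, 100.6]
orientation: [[-0.955, 0.297, 0.001], [0.297, 0.955, 0.0], [-0.001, 0.0, -1.0]]
force: [0.6, 0.0, -0.2]
width: 0.0
gripper_force: 0.0
```

```bash
python3 loc.py
```

```text
t 6.1833 local x,y -29.389084137443493 0.21937100017716113 z 100.59626737358218 yaw -0.301173247142849 F [ 0.61405991  0.02239293 -0.21375047] 0.030811361687433272
```

Push from -29 to +9 (38 mm), then lift and retreat.

Call:
jog_arm(
  increments=[
    {"dp": [-0.003,0,0],"roll": 0},
    {"dp": [-0.003,0,0],"roll": 0},
    {"dp": [-0.003,0,0],"roll": 0},
    {"dp": [-0.003,0,0],"roll": 0},
    {"dp": [-0.003,0,0],"roll": 0},
    {"dp": [-0.003,0,0],"roll": 0},
    {"dp": [-0.003,0,0],"roll": 0},
    {"dp": [-0.003,0,0],"roll": 0},
    {"dp": [-0.003,0,0],"roll": 0},
    {"dp": [-0.003,0,0],"roll": 0},
    {"dp": [-0.003,0,0],"roll": 0},
    {"dp": [-0.003,0,0],"roll": 0},
  ],
)

```text
clock: 7.18
ee_pos: [535.3, 177.3, 100.1]
orientation: [[-0.955, 0.296, 0.0], [0.296, 0.955, -0.0], [-0.0, -0.0, -1.0]]
force: [-0.9, 0.2, -0.4]
width: -0.2
gripper_force: 0.3
```

Call:
jog_arm(
  increments=[
    {"dp": [-0.002,0,0],"roll": 0},
    {"dp": [0,0,0],"roll": 0},
    {"dp": [0,0,0],"roll": 0},
  ],
)

```text
clock: 7.43
ee_pos: [537.5, 176.9, 100.5]
orientation: [[-0.955, 0.296, 0.001], [0.296, 0.955, -0.0], [-0.001, 0.0, -1.0]]
force: [-0.3, -0.6, -0.8]
width: -0.1
gripper_force: 0.0
```

Call:
jog_arm(
  increments=[
    {"dp": [0,0,-0.015],"roll": 0},
    {"dp": [0,0,-0.02],"roll": 0},
    {"dp": [0,0,-0.02],"roll": 0},
    {"dp": [0.018,0,-0.01],"roll": 0},
    {"dp": [0.02,0,-0.005],"roll": 0},
    {"dp": [0.02,0,0],"roll": 0},
    {"dp": [0.02,0,0],"roll": 0},
    {"dp": [0.02,0,0],"roll": 0},
    {"dp": [0.02,0,0],"roll": 0},
    {"dp": [0,0,0],"roll": 0},
    {"dp": [0,0,0],"roll": 0},
  ],
)

```text
clock: 8.35
ee_pos: [423.8, 212.2, 170.7]
orientation: [[-0.956, 0.295, 0.002], [0.295, 0.956, 0.0], [-0.001, 0.001, -1.0]]
force: [0.6, 0.3, -0.1]
width: -0.1
gripper_force: 0.0
```

```bash
python3 loc.py; python3 z.py z2
```

```text
t 8.35 local x,y -110.90585247862009 -0.014886748222107036 z 170.7362381228798 yaw -0.29941573121306486 F [ 0.58978703  0.29644137 -0.13833204] -0.10803251476463217
top (11, array([190.09090909, 239.90909091]))
scene 0
```

View pics/z2.png

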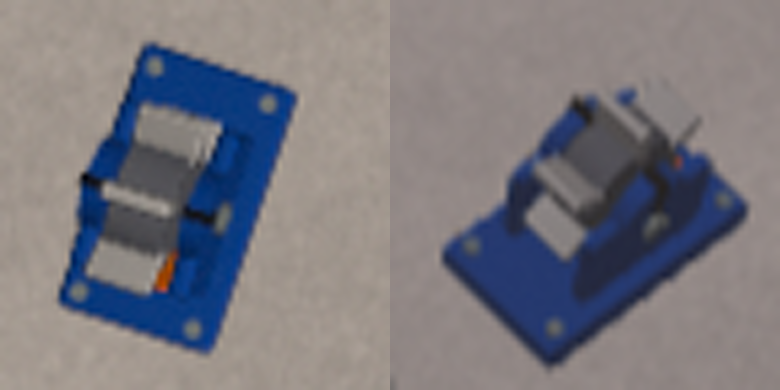

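Orange is now low on the robot's side (top ~(190,240)), so the wheel is at -2.09. Third stroke.

Call:
jog_arm(
  increments=[
    {"dp": [-0.02,0,0],"roll": 0},
    {"dp": [-0.02,0,0],"roll": 0},
    {"dp": [-0.02,0,0],"roll": 0},
    {"dp": [-0.021,0,0.01],"roll": 0},
    {"dp": [0,0,0.02],"roll": 0},
    {"dp": [0,0,0.02],"roll": 0},
    {"dp": [0,0,0.015],"roll": 0},
    {"dp": [0,0,0.005],"roll": 0},
    {"dp": [0,0,0],"roll": 0},
    {"dp": [0,0,0],"roll": 0},
  ],
)

```text
clock: 9.28
ee_pos: [502.4, 187.9, 100.5]
orientation: [[-0.955, 0.297, 0.001], [0.297, 0.955, 0.0], [-0.001, 0.0, -1.0]]
force: [-0.3, -0.3, 1.0]
width: -0.1
gripper_force: 0.0
```

Call:
jog_arm(
  increments=[
    {"dp": [-0.003,0,0],"roll": 0},
    {"dp": [-0.003,0,0],"roll": 0},
    {"dp": [-0.003,0,0],"roll": 0},
    {"dp": [-0.003,0,0],"roll": 0},
    {"dp": [-0.003,0,0],"roll": 0},
    {"dp": [-0.003,0,0],"roll": 0},
    {"dp": [-0.003,0,0],"roll": 0},
    {"dp": [-0.003,0,0],"roll": 0},
    {"dp": [-0.003,0,0],"roll": 0},
    {"dp": [-0.003,0,0],"roll": 0},
    {"dp": [-0.003,0,0],"roll": 0},
    {"dp": [-0.003,0,0],"roll": 0},
  ],
)

```text
clock: 10.28
ee_pos: [536.3, 177.0, 100.2]
orientation: [[-0.955, 0.296, 0.0], [0.296, 0.955, -0.0], [-0.0, -0.0, -1.0]]
force: [0.1, 0.9, -0.9]
width: 0.3
gripper_force: 0.3
```

Call:
jog_arm(
  increments=[
    {"dp": [-0.002,0,0],"roll": 0},
    {"dp": [0,0,0],"roll": 0},
    {"dp": [0,0,0],"roll": 0},
  ],
)

```text
clock: 10.53
ee_pos: [538.4, 176.6, 100.5]
orientation: [[-0.955, 0.296, 0.001], [0.296, 0.955, -0.0], [-0.001, 0.0, -1.0]]
force: [0.6, -0.6, -0.3]
width: -0.3
gripper_force: 0.0
```

Call:
jog_arm(
  increments=[
    {"dp": [0,0,-0.015],"roll": 0},
    {"dp": [0,0,-0.02],"roll": 0},
    {"dp": [0,0,-0.02],"roll": 0},
    {"dp": [0.018,0,-0.01],"roll": 0},
    {"dp": [0.02,0,-0.005],"roll": 0},
    {"dp": [0.02,0,0],"roll": 0},
    {"dp": [0.02,0,0],"roll": 0},
    {"dp": [0.02,0,0],"roll": 0},
    {"dp": [0.02,0,0],"roll": 0},
    {"dp": [0,0,0],"roll": 0},
    {"dp": [0,0,0],"roll": 0},
  ],
)

```text
clock: 11.45
ee_pos: [424.7, 211.9, 170.7]
orientation: [[-0.956, 0.295, 0.002], [0.295, 0.956, 0.0], [-0.001, 0.001, -1.0]]
force: [0.6, 0.4, 0.5]
width: -0.0
gripper_force: 0.0
```

```bash
python3 loc.py; python3 z.py z3
```

```text
t 11.45 local x,y -109.94389822163829 -0.0051534048467373125 z 170.72122257469326 yaw -0.2993629734676714 F [0.63875915 0.4474451  0.4716217 ] -0.014095514241208595
top (92, array([182.43478261, 238.72826087]))
scene (54, array([332.2037037 , 191.75925926]))
```

View pics/z3.png

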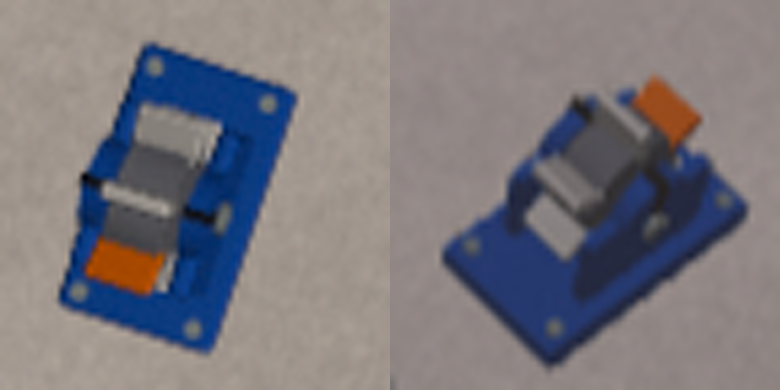

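The orange tooth now leans 60° on the robot's side (top ~(182,239)), which is the click just before. It has settled there for well over 0.1 s. Final stroke.

Call:
jog_arm(
  increments=[
    {"dp": [-0.02,0,0],"roll": 0},
    {"dp": [-0.02,0,0],"roll": 0},
    {"dp": [-0.02,0,0],"roll": 0},
    {"dp": [-0.02,0,0.01],"roll": 0},
    {"dp": [0,0,0.02],"roll": 0},
    {"dp": [0,0,0.02],"roll": 0},
    {"dp": [0,0,0.015],"roll": 0},
    {"dp": [0,0,0.005],"roll": 0},
    {"dp": [0,0,0],"roll": 0},
    {"dp": [0,0,0],"roll": 0},
  ],
)

```text
clock: 12.38
ee_pos: [502.5, 187.9, 100.5]
orientation: [[-0.955, 0.297, 0.001], [0.297, 0.955, 0.0], [-0.001, 0.0, -1.0]]
force: [0.0, -0.1, 0.4]
width: -0.1
gripper_force: 0.0
```

Call:
jog_arm(
  increments=[
    {"dp": [-0.003,0,0],"roll": 0},
    {"dp": [-0.003,0,0],"roll": 0},
    {"dp": [-0.003,0,0],"roll": 0},
    {"dp": [-0.003,0,0],"roll": 0},
    {"dp": [-0.003,0,0],"roll": 0},
    {"dp": [-0.003,0,0],"roll": 0},
    {"dp": [-0.003,0,0],"roll": 0},
    {"dp": [-0.003,0,0],"roll": 0},
    {"dp": [-0.003,0,0],"roll": 0},
    {"dp": [-0.003,0,0],"roll": 0},
    {"dp": [-0.003,0,0],"roll": 0},
    {"dp": [-0.003,0,0],"roll": 0},
  ],
)

```text
clock: 13.38
ee_pos: [536.3, 177.0, 100.2]
orientation: [[-0.955, 0.296, 0.0], [0.296, 0.955, -0.0], [-0.0, -0.0, -1.0]]
force: [-0.6, -0.4, -0.5]
width: 0.2
gripper_force: 0.3
```

Call:
jog_arm(
  increments=[
    {"dp": [-0.002,0,0],"roll": 0},
    {"dp": [0,0,0],"roll": 0},
    {"dp": [0,0,0],"roll": 0},
  ],
)

```text
clock: 13.63
ee_pos: [538.4, 176.6, 100.5]
orientation: [[-0.955, 0.296, 0.001], [0.296, 0.955, 0.0], [-0.001, 0.0, -1.0]]
force: [0.2, 0.6, -0.8]
width: 0.2
gripper_force: 0.0
```

Call:
jog_arm(
  increments=[
    {"dp": [0,0,-0.015],"roll": 0},
    {"dp": [0,0,-0.02],"roll": 0},
    {"dp": [0,0,-0.02],"roll": 0},
    {"dp": [0.018,0,-0.01],"roll": 0},
    {"dp": [0.02,0,-0.005],"roll": 0},
    {"dp": [0.02,0,0],"roll": 0},
    {"dp": [0.02,0,0],"roll": 0},
    {"dp": [0.02,0,0],"roll": 0},
    {"dp": [0.02,0,0],"roll": 0},
    {"dp": [0,0,0],"roll": 0},
    {"dp": [0,0,0],"roll": 0},
  ],
)

```text
clock: 14.55
ee_pos: [424.7, 211.9, 170.7]
orientation: [[-0.956, 0.295, 0.001], [0.295, 0.956, 0.0], [-0.001, 0.001, -1.0]]
force: [0.4, 0.3, -0.6]
width: 0.3
gripper_force: 0.0
```

```bash
python3 loc.py; python3 z.py z4
```

```text
t 14.55 local x,y -109.94791752655702 0.005766019162326362 z 170.70839369107304 yaw -0.2993134959024811 F [ 0.42447238  0.29993017 -0.60456558] 0.2653081574866022
top (41, array([185.14634146, 226.51219512]))
scene (31, array([325.19354839, 193.29032258]))
```

View pics/z4.png

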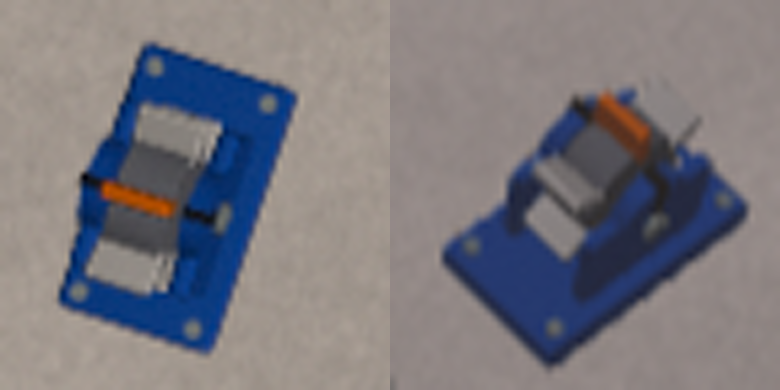

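The orange tooth stands upright between the pointer marks (top ~(185,226.5)), and the arm is clear.

```bash
python3 -c "from station import sign_off; print(sign_off())"
```

```text
the job is handed in; nothing more can be done
None
```

The blue counter is set: four single-click flicks brought the orange tooth upright between the marks, resting on the click before, and the job is handed in at about 15 s with no verdict returned.

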